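# Square the deep-well plate into the locating stop

### The arm

A 6-joint arm with a two-finger parallel gripper is mounted at the origin on the work surface. World frame = base frame: x ahead of the robot, y to its left, z up, the work surface at z = 0. Lengths are in m, angles in rad, forces in N, time in s.
With the tool pointing down it reaches from about 0.4 to 0.925 m from the base axis. Payload 12.5 kg.
Tool frame: the origin (TCP) lies at the very end of the fingers, on their centre line; the grasp point (between the pads) lies 19 mm behind it; z points along the fingers, y is the line along which they close (so a half turn about z gives the same grasp; the last joint's range is limited). The gripper opens to 95 mm and grips with 3 to 60 N. Pads are 20 mm wide; open, the fingers measure 119 mm over their backs; the gripper's body (75 mm by 180 mm) begins 59 mm behind the grasp point.
Start: joints at [1.001, 0.491, 1.559, -0, 1.092, -0.106], TCP at [0.28, 0.559, 0.215] pointing down, gripper open.
Joint ranges: [-3.1, 3.1], [-0.84, 2.19], [0.05, 2.79], [-1.13, 4.28], [0.06, 2.93], [-2.69, 2.69]. Speed limits (rad/s): [2.22, 2.22, 2.79, 3.14, 3.14, 3.14].

### API

Orientations are given as a unit quaternion [w, x, y, z].
In Python, from station import get_state, viewer, workorder gives the robot as it stands. The module is installed in compiled form; this text tells all that it offers.
- The arm moves only by the tool jog_arm, never from a script. Its argument "moves" is a list of rows, each an object with "gripper": the closure, from 0 (fully open) to 1 (shut); "offset": the shift along the tool's x, y, z in m, a list of three; "twist": the turn, a rotation vector about the tool's x, y, z in degrees, a list of three. In form: [{"gripper": gripper, "offset": [dx, dy, dz], "twist": [rx, ry, rz]}, ...]. A call has 1 to 10 rows; each row shifts and turns the commanded pose from where the row before left it, along the tool's axes as they then stand; what a row does not reach is not made up. A row lasts 1/8 s, in which the tool goes at most 62.5 mm and 10.7 degrees, less where a joint would pass 70% of its speed; a pose out of reach is approached as far as the arm can. A call is refused whole if a number of a shift passes 0.0625 or a number of a turn 10.7, either way. A call with a gripper value outside its range is refused whole. The fingers move at their own pace and stop on an object; "force" is the grip in N (left out, the last holds). Time passes only in rows, so rows that do not move let the fingers close. It gives the time, the measured TCP pose, the force, the opening and the grip force at its end, in the units of the state.
- get_state(): the state, without advancing time (a new reading comes with each control period).
- viewer.snapshot(name): name is "scene" or "top"; returns a dict with "pixels" (480x640x3 uint8, red, green, blue), "camera_matrix" (3x3 intrinsics, pixels), "distortion" ([k1, k2, p1, p2, k3] as OpenCV has them; the pictures are not rectified), "position" and "attitude" of the camera in the world. Camera axes: x right, y up, looking along -z (the intrinsics and any distortion apply to the point x, -y, -z); pixel columns grow to the right and rows downward; lengths in m; the calibration is good to about 2 mm. A picture is of the moment at which its call begins. There is no depth.
- workorder.finish_job(): hands the job in; it is judged then, once.
Trained networks look in the newest picture that a camera, given by its name, has taken for a name from the list of things; names that differ only in an ending like _2 or _b are one class to them, and where a whole thing is asked for, a point or a joint stands for the part that bears it (a point fixed in the world has none). Each returns a list of dicts, best first, with "p" (0 to 1); they miss things now and then, are a little off and sometimes report something else, mostly with a low value. They report only what shows in the picture. A call takes as long as a camera call. They do not tell look-alikes from the thing itself.
- viewer.masks_of(camera, thing): "pixels" (480x640 bool, what is visible of it) and "bbox" ([centre column, centre row, width, height] in pixels, round what is visible of it).
The state is a dict: "time_s": time; "joint_pos": joint angles; "joint_velocities": joint speeds; "effort": joint torques, N m; "eef_pos": TCP position; "orientation": TCP orientation; "force": force on the tool from outside, world axes, zero at the start; "moment": the same for the moment, N m; "gripper_width": opening from 0.0 (shut) to 1.0 (fully open); "grip_force": force on a finger pad.
Only numpy, scipy, OpenCV 4.12 (cv2) and the standard library are available. Lean on these libraries where they do the work, as an engineer would, in place of code of your own. Each camera call takes 0.05 s, during which the arm holds its last target. There are 200 camera calls.

### The job

Push the white deep-well plate (the low one with the open grid of wells, not the taller lidded tip box) along the bench into one of the two inner corners of the T-shaped metal stop, whichever corner you like, so that a long side of the plate lies flush against the long rail and a short side flush against the middle rib. Only push or nudge it, keeping it flat on the bench: never pick it up. Leave the tip box and everything else standing where they are, and finish clear of it all.

Things in the scene. Friction and masses are not known exactly. Their poses are not given: they have to be found in the camera images.
- plate: Deep-well plate, white plastic, loose: 85.5 mm along its x axis, 127.8 mm along its y axis, 41 mm tall, about 0.3 kg; 6 by 4 square wells in its top, no lid. Upright sides all round, too wide to grip across. Slides on the bench under a push of about 1 to 4 N. Origin at the centre of its underside, z up. Half a turn makes no difference.
- stop: T-shaped aluminium stop fixed on the bench, bars 20 mm tall. Origin at bench height, where the rib centreline meets the rail front face; x points away from the robot (within 10 degrees). Rail: y -150 to 150 mm, front face x = 0, 16 mm thick to +x. Rib: x -95 to 0 mm, faces at y = 6 and -6 mm. A plate fully home is centred at x = -42.8, y = 69.9 or -69.9 mm, its y axis along the rail.
- tipbox: Pipette-tip box with closed lid, white plastic, loose, 84 x 122 x 70 mm tall: to be left alone. It stands on the other side from the plate, left or right. Origin at the centre of its underside.
- vial_a: Small amber vial with white cap, 27 mm across, 52 mm tall, loose: leave alone. Stands between plate and tip box. Origin at the centre of its underside.
- vial_b: Small clear vial with white cap, 27 mm across, 52 mm tall, loose: leave alone. Stands between plate and tip box. Origin at the centre of its underside.
- amber: Amber glass bottle, black cap, 56 mm across, 115 mm tall, loose: leave alone. Far left. Origin at the centre of its underside.
- jar: White jar with blue cap, 72 mm across, 105 mm tall, loose: leave alone. Far right. Origin at the centre of its underside.
There are look-alikes about, which are no part of the job. Leave any red or yellow look-alike of the plate alone.

How it is judged:
At the end, for the whole second after the job is handed in: The plate lies flat and at rest in a corner of the stop, long side within 3 mm of the rail, short side within 3 mm of the rib, square to the stop within 2 degrees; every other thing is within 20 mm of where it began (x of plate in the frame of stop between -0.0458 and -0.0398 m and (y of plate in the frame of stop between 0.0669 and 0.0729 m or y of plate in the frame of stop between -0.0729 and -0.0669 m) and angle between the x axis of plate and the x axis of stop, either way round below 0.035 rad and angle between plate's own z axis and vertical below 0.04 rad and height (world z) of plate below 0.004 m and linear speed of plate below 0.01 m/s and distance of each of tipbox, vial_a, vial_b, amber, jar from where it was at the start of the episode below 0.02 m); the robot touches nothing.
It fails at once if the plate is lifted off the bench (by more than 8 mm) or tipped (by more than 7 degrees) (height (world z) of plate above 0.008 m or angle between plate's own z axis and vertical above 0.12 rad).
It fails at once if the tip box is shifted by more than 20 mm or knocked over (distance of tipbox from where it was at the start of the episode above 0.02 m or angle between tipbox's own z axis and vertical above 0.3 rad).
It fails at once if a vial is shifted by more than 20 mm or knocked over (distance of any of vial_a, vial_b from where it was at the start of the episode above 0.02 m or angle between any of vial_a, vial_b's own z axis and vertical above 0.3 rad).
It fails at once if the amber bottle or jar is shifted by more than 20 mm or knocked over (distance of any of amber, jar from where it was at the start of the episode above 0.02 m or angle between any of amber, jar's own z axis and vertical above 0.3 rad).
It also fails if it takes over 61 s, if anything falls off the work surface, if the arm or the gripper's body presses on something with over 40 N, if the wrist force passes 120 N, or if a joint passes its speed limit or range.

## Working session

There is one attempt and no reset: what is moved stays moved. The work goes in short steps, Python scripts to look and compute and a tool call to move; the robot and the scene stay as the last step left them, time stands still between calls to the robot, and variables do not carry over. Pictures are saved under pics/ and viewed, at most 10 in all, crops included, and the job is handed in when it is done.

Besides the shell and the picture viewer there is one more tool, called after "Call:" as name(argument=value, ...) on one line, values as JSON. jog_arm: Moves the arm, as the interface text tells. Its arguments: {"type":"object","properties":{"moves":{"type":"array"},"force":{"type":"number"}},"required":["moves"]}

```bash
mkdir -p pics; python3 - <<'E'
from station import get_state, viewer
import cv2, numpy as np
s=get_state(); print(s['time_s'],s['eef_pos'],s['orientation'],s['gripper_width'])
for n in ['scene','top']:
    r=viewer.snapshot(n); cv2.imwrite(f'pics/{n}0.png',r['pixels'][:,:,::-1])
    print(n,r['camera_matrix'],r['distortion'],r['position'],r['attitude'])
    for t in ['plate','stop','tipbox','vial_a','amber','jar']:
        for m in viewer.masks_of(n,t): print(t,round(m['p'],2),np.round(m['bbox'],1))
E
```

```text
0.0 [0.27944912 0.55876962 0.21406924] [-1.75749317e-04  2.29829371e-01  9.73230785e-01 -5.18690539e-04] 1.0005809533370897
scene [[570.33568071   0.         325.48693335]
 [  0.         570.33568071 240.56616164]
 [  0.           0.           1.        ]] [-0.11292308  0.          0.          0.          0.        ] [1.1969651  0.59105692 0.71268969] [0.38717    0.18498307 0.41242622 0.80360766]
plate 0.82 [403.5 282.2  77.7  68.1]
plate 0.75 [488.4 339.4  97.7  62.9]
plate 0.65 [488.6 243.3  76.   61.2]
stop 0.89 [257.2 298.7 126.2  77.4]
tipbox 0.61 [257.5 299.9 127.7  76.7]
tipbox 0.6 [254.  212.4  70.2  59.5]
vial_a 0.63 [343.  229.2  16.2  22.7]
vial_a 0.57 [323.6 242.2  12.1  26.1]
vial_a 0.41 [208.6 163.3  33.3  51.4]
amber 0.58 [555.2 293.1  36.8  66.1]
jar 0.76 [208.3 160.   34.3  52.6]
jar 0.35 [326.3 242.6  12.6  25. ]
top [[447.55063898   0.         326.01439477]
 [  0.         447.55063898 239.1032119 ]
 [  0.           0.           1.        ]] [-0.0041635  0.         0.         0.         0.       ] [ 0.28502957 -0.00992683  0.97670624] [-0.70129836 -0.06919681  0.07381931  0.70565085]
plate 0.96 [148.1 217.2  70.6  69.5]
plate 0.75 [239.1 240.2  62.5  43.9]
plate 0.68 [196.6 333.6  77.6  66.1]
stop 0.6 [330.3 173.3 129.2  50.6]
tipbox 0.81 [408.4 229.   70.1  56.4]
vial_a 0.5 [239.2 237.9  66.1  45.1]
amber 0.95 [109.7 285.3  46.4  31.2]
jar 0.95 [524.2 260.5  52.   38.3]
```

View pics/top0.png

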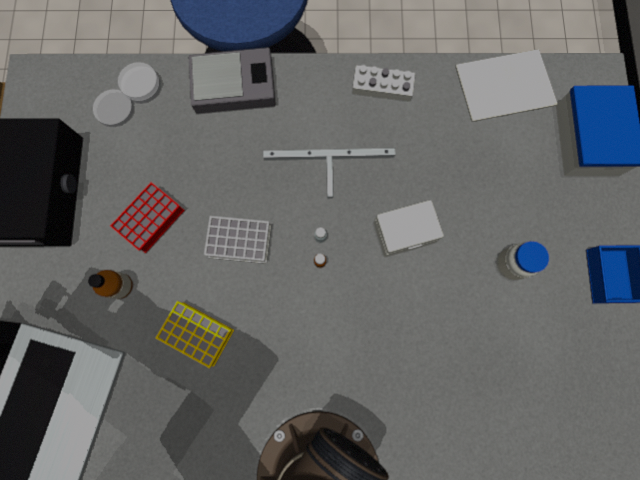

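View pics/scene0.png

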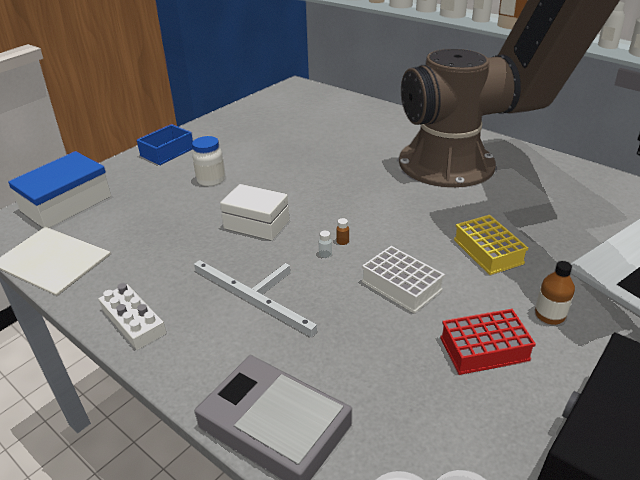

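The top view shows these candidates:
- White open-grid plate at (238,240): this is my choice.
- Red look-alike at (148,218).
- Yellow look-alike at (195,334).
- Lidded tip box at (409,228).
- White vial rack at (384,82).

The T junction is at (330,155) and the vials are at (320,234) and (320,260). In the scene view the plate is at (403,278). Next I'll fit poses and check a close crop.

```bash
cat > h.py <<'E'
import numpy as np, cv2
from station import get_state, viewer
from scipy.spatial.transform import Rotation as R
from scipy.optimize import minimize
def box(x0,x1,y0,y1,h): return np.array([[x,y,z] for x in(x0,x1) for y in(y0,y1) for z in(0,h)],float)
MODELS={'plate':[box(-.04275,.04275,-.0639,.0639,.041)],
 'stop':[box(0,.016,-.15,.15,.02),box(-.095,0,-.006,.006,.02)],
 'tipbox':[box(-.042,.042,-.061,.061,.07)],
 'vial':[np.array([[.0135*np.cos(a),.0135*np.sin(a),z] for a in np.arange(0,6.28,.4) for z in (0,.052)])]}
def proj(r,P):
    q=np.array(r['attitude']); Rm=R.from_quat(q[[1,2,3,0]]).as_matrix()
    c=(P-np.array(r['position']))@Rm; c=c*[1,-1,-1]
    return cv2.projectPoints(c,np.zeros(3),np.zeros(3),np.array(r['camera_matrix']),np.array(r['distortion']))[0][:,0]
def ray(r,uv,z):
    n=cv2.undistortPoints(np.array([[uv]],float),np.array(r['camera_matrix']),np.array(r['distortion']))[0,0]
    q=np.array(r['attitude']); d=R.from_quat(q[[1,2,3,0]]).apply([n[0],-n[1],-1]); p=np.array(r['position'])
    return p+d*(z-p[2])/d[2]
def place(P,x): return R.from_euler('z',x[2]).apply(P)+[x[0],x[1],0]
S=4
def render(r,model,x,bb):
    im=np.zeros((bb[3]*S,bb[2]*S),np.uint8)
    for P in MODELS[model]:
        uv=(proj(r,place(P,x))-bb[:2]+.5)*S-.5
        cv2.fillConvexPoly(im,cv2.convexHull(np.round(uv*16).astype(np.int32)),1,shift=4)
    return im
def fit(views,model,x0):
    """views: list of (snapshot, mask); returns pose x,y,yaw and mean 1-IoU"""
    pre=[]
    for r,m in views:
        x,y,w,h=cv2.boundingRect(m.astype(np.uint8)); bb=np.array([x-15,y-15,w+30,h+30]); bb[:2]=np.maximum(bb[:2],0)
        c=m[bb[1]:bb[1]+bb[3],bb[0]:bb[0]+bb[2]].astype(np.uint8); bb[3],bb[2]=c.shape
        pre.append((r,bb,cv2.resize(c,None,fx=S,fy=S,interpolation=cv2.INTER_NEAREST)))
    def f(x):
        t=0
        for r,bb,m in pre:
            k=render(r,model,x,bb); t+=1-(k&m).sum()/(k|m).sum()
        return t/len(pre)
    b=None
    for d in (-.25,0,.25):
        x=np.array(x0)+[0,0,d]
        o=minimize(f,x,method='Nelder-Mead',options=dict(initial_simplex=x+np.array([[0,0,0],[.01,0,0],[0,.01,0],[0,0,.1]]),xatol=1e-4,fatol=1e-5))
        if b is None or o.fun<b.fun: b=o
    return b.x,b.fun
E
cat > look.py <<'E'
from h import *
def pick(n,t,c):
    ms=viewer.masks_of(n,t); return [m['pixels'] for m in ms if np.hypot(*(np.array(m['bbox'][:2])-c))<25][:1]
def near(r,x,y,z): return proj(r,np.array([[x,y,z]]))[0]
E
python3 - <<'E'
from look import *
V={n:viewer.snapshot(n) for n in('top','scene')}
T=V['top']
p0=ray(T,(238,240),.04); s0=ray(T,(330,156),.02); t0=ray(T,(410,227),.07)
print(p0,s0,t0)
for t,p,z in(('plate',p0,.02),('stop',s0-[.02,0,0],.01),('tipbox',t0,.035)):
    views=[]; ex=np.array([p[0]+(.02 if t=='stop' else 0),p[1],0])
    for n in V:
        vs=[(V[n],m) for m in pick(n,t,near(V[n],p[0],p[1],z))]; views+=vs
        if vs: print(t,n,fit(vs,t,ex))
    if len(views)>1: print(t,'both',fit(views,t,ex))
for nm,uv in(('clear',(320.5,233)),('amber',(320,259.5))): print(nm,ray(T,uv,.052))
cv2.imwrite('pics/crop0.png',cv2.resize(T['pixels'][130:280,180:350,::-1],None,fx=4,fy=4,interpolation=cv2.INTER_CUBIC))
E
```

```text
[0.47652473 0.17106479 0.04      ] [ 0.67401305 -0.02723798  0.02      ] [ 0.49602419 -0.19159873  0.07      ]
plate top (array([ 0.4809368 ,  0.17404705, -0.10639852]), np.float64(0.02378833996722074))
plate scene (array([ 0.47900321,  0.17190805, -0.10830114]), np.float64(0.031588183679438386))
plate both (array([ 0.48035772,  0.173056  , -0.10603866]), np.float64(0.03583567988181563))
stop top (array([ 0.6743574 , -0.02591225,  0.01507142]), np.float64(0.0921941259619915))
stop scene (array([ 0.67425369, -0.02718881,  0.01835813]), np.float64(0.04977600796416126))
stop both (array([ 0.67442861, -0.02649397,  0.01641602]), np.float64(0.0746575991819563))
tipbox top (array([ 0.49871828, -0.19065326,  0.29011626]), np.float64(0.042363534046145235))
tipbox scene (array([ 0.49877724, -0.19514484,  0.31178048]), np.float64(0.0696459066312779))
tipbox both (array([ 0.49931793, -0.19249263,  0.28722448]), np.float64(0.06232116283327316))
clear [ 0.48820929 -0.00507996  0.052     ]
amber [ 0.43152529 -0.00379105  0.052     ]
```

View pics/crop0.png

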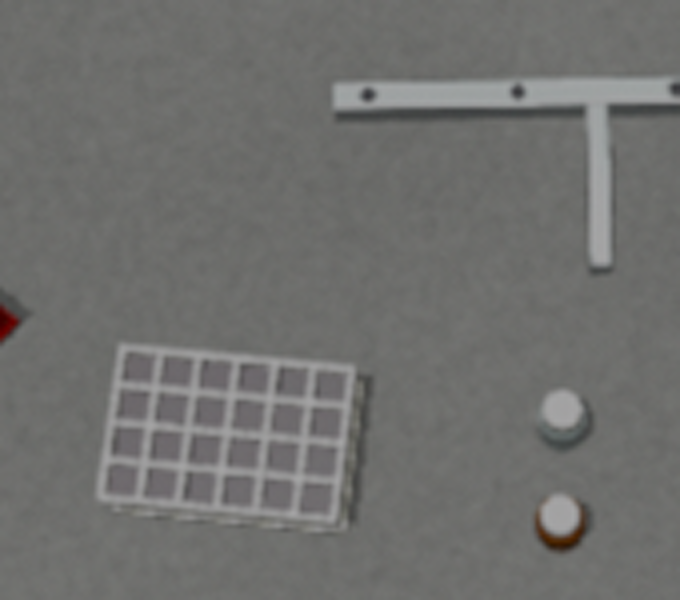

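The crop confirms the white open-grid plate, clear of the vials at (562,415) and (562,520) in the crop, and the empty left corner. The fits are plate (0.480, 0.173, -6.1°) and stop (0.674, -0.0265, +1°).

Plan:
1. Push forward on the near long side.
2. Push sideways to the rib.
3. Push forward again to seat it against the rail.

Call:
jog_arm(moves=[{"gripper": 0, "offset": [0, 0, 0], "twist": [0, 0, -9.2]}, {"gripper": 0, "offset": [0, 0, 0], "twist": [0, 0, -9.2]}, {"gripper": 0, "offset": [0, 0, 0], "twist": [0, 0, -9.2]}, {"gripper": 0, "offset": [-0.0163, -0.0556, 0], "twist": [0, 0, 0]}, {"gripper": 0, "offset": [-0.0163, -0.0556, 0], "twist": [0, 0, 0]}, {"gripper": 0, "offset": [-0.0163, -0.0556, 0], "twist": [0, 0, 0]}, {"gripper": 0, "offset": [-0.0163, -0.0556, 0], "twist": [0, 0, 0]}, {"gripper": 0, "offset": [-0.0163, -0.0556, 0], "twist": [0, 0, 0]}, {"gripper": 0, "offset": [-0.0163, -0.0556, 0], "twist": [0, 0, 0]}, {"gripper": 0, "offset": [-0.0163, -0.0556, 0], "twist": [0, 0, 0]}])

```text
time_s: 2.35
eef_pos: [0.401, 0.1702, 0.2149]
orientation: [0.0, -0.009, 1.0, 0.0]
force: [1.4, 0.6, 0.4]
gripper_width: 0.999
grip_force: 0.0
```

Call:
jog_arm(moves=[{"gripper": 0, "offset": [0, 0, 0.05], "twist": [0, 0, 0]}, {"gripper": 0, "offset": [0, 0, 0.05], "twist": [0, 0, 0]}, {"gripper": 0, "offset": [0, 0, 0.05], "twist": [0, 0, 0]}, {"gripper": 0, "offset": [0, 0, 0.035], "twist": [0, 0, 0]}, {"gripper": 0, "offset": [0, 0, 0.017], "twist": [0, 0, 0]}, {"gripper": 0, "offset": [0, 0, 0], "twist": [0, 0, 0]}])

```text
time_s: 3.1
eef_pos: [0.4003, 0.1718, 0.0118]
orientation: [-0.001, -0.009, 1.0, -0.0]
force: [0.2, -0.0, -1.0]
gripper_width: 1.0
grip_force: 0.0
```

Call:
jog_arm(moves=[{"gripper": 0, "offset": [-0.008, 0, 0], "twist": [0, 0, 0]}, {"gripper": 0, "offset": [-0.008, 0, 0], "twist": [0, 0, 0]}, {"gripper": 0, "offset": [-0.008, 0, 0], "twist": [0, 0, 0]}, {"gripper": 0, "offset": [-0.008, 0, 0], "twist": [0, 0, 0]}, {"gripper": 0, "offset": [-0.008, 0, 0], "twist": [0, 0, 0]}, {"gripper": 0, "offset": [-0.008, 0, 0], "twist": [0, 0, 0]}, {"gripper": 0, "offset": [-0.008, 0, 0], "twist": [0, 0, 0]}, {"gripper": 0, "offset": [-0.008, 0, 0], "twist": [0, 0, 0]}, {"gripper": 0, "offset": [-0.008, 0, 0], "twist": [0, 0, 0]}, {"gripper": 0, "offset": [0, 0, 0], "twist": [0, 0, 0]}])

```text
time_s: 4.35
eef_pos: [0.4737, 0.1733, 0.0126]
orientation: [0.001, -0.009, 1.0, 0.0]
force: [-0.4, -0.3, -0.4]
gripper_width: 0.999
grip_force: 0.0
```

```bash
cat > see.py <<'E'
import sys
from look import *
x0=list(map(float,sys.argv[1:3]))
views=[]
for n in('top','scene'):
    r=viewer.snapshot(n); vs=[(r,m) for m in pick(n,'plate',near(r,*x0,.02))]; views+=vs
    if vs: print(n,fit(vs,'plate',x0+[0]))
    if len(sys.argv)>3: cv2.imwrite(f'pics/{n}{sys.argv[3]}.png',r['pixels'][:,:,::-1])
if len(views)>1:
    x,e=fit(views,'plate',x0+[0]); print('both',x,e)
    s=np.array([.67443,-.0265,.0164]); d=R.from_euler('z',-s[2]).apply([x[0]-s[0],x[1]-s[1],0]); print('in stop mm',d*1e3,'yaw',x[2]-s[2])
st=get_state(); print(st['time_s'],st['eef_pos'],st['force'])
E
python3 see.py .50 .173 1
```

```text
scene (array([0.52751507, 0.17655484, 0.02587635]), np.float64(0.03459108758750218))
4.55 [0.47272792 0.17323299 0.01266024] [-0.53527249  0.62466615 -0.02058688]
```

Call:
jog_arm(moves=[{"gripper": 0, "offset": [-0.01, 0, 0], "twist": [0, 0, 0]}, {"gripper": 0, "offset": [-0.01, 0, 0], "twist": [0, 0, 0]}, {"gripper": 0, "offset": [-0.01, 0, 0], "twist": [0, 0, 0]}, {"gripper": 0, "offset": [-0.01, 0, 0], "twist": [0, 0, 0]}, {"gripper": 0, "offset": [-0.01, 0, 0], "twist": [0, 0, 0]}, {"gripper": 0, "offset": [-0.01, 0, 0], "twist": [0, 0, 0]}, {"gripper": 0, "offset": [-0.01, 0, 0], "twist": [0, 0, 0]}, {"gripper": 0, "offset": [-0.01, 0, 0], "twist": [0, 0, 0]}, {"gripper": 0, "offset": [-0.006, 0, 0], "twist": [0, 0, 0]}, {"gripper": 0, "offset": [-0.002, 0, 0], "twist": [0, 0, 0]}])

```text
time_s: 5.8
eef_pos: [0.5608, 0.1748, 0.0126]
orientation: [-0.0, -0.009, 1.0, 0.0]
force: [-3.1, 0.4, 2.9]
gripper_width: 1.001
grip_force: 1.6
```

Call:
jog_arm(moves=[{"gripper": 0, "offset": [0.02, 0, 0], "twist": [0, 0, 0]}, {"gripper": 0, "offset": [0.02, 0, 0], "twist": [0, 0, 0]}, {"gripper": 0.45, "offset": [0, 0, -0.05], "twist": [0, 0, 0]}, {"gripper": 0.45, "offset": [0, 0, -0.05], "twist": [0, 0, 0]}])

```text
time_s: 6.3
eef_pos: [0.5206, 0.1741, 0.1137]
orientation: [-0.0, -0.009, 1.0, -0.0]
force: [-0.0, -0.4, 0.2]
gripper_width: 0.844
grip_force: 0.0
```

```bash
python3 see.py .615 .176 2
```

```text
top (array([0.61406293, 0.17858839, 0.07072886]), np.float64(0.7261263748906991))
scene (array([0.6149427 , 0.17846668, 0.02028098]), np.float64(0.026707209298842183))
both [0.6149697  0.17871736 0.02983991] 0.3782452002715744
in stop mm [-56.08689438 206.16487087   0.        ] yaw 0.013439914271141617
6.5 [0.52103633 0.17416568 0.11337238] [-0.31397868  0.45885658 -0.49466047]
```

Call:
jog_arm(moves=[{"gripper": 0.45, "offset": [0, 0, 0], "twist": [0, 0, 10]}, {"gripper": 0.45, "offset": [0, 0, 0], "twist": [0, 0, 10]}, {"gripper": 0.45, "offset": [0, 0, 0], "twist": [0, 0, 10]}, {"gripper": 0.45, "offset": [0, 0, 0], "twist": [0, 0, 10]}, {"gripper": 0.45, "offset": [0, 0, 0], "twist": [0, 0, 10]}, {"gripper": 0.45, "offset": [0, 0, 0], "twist": [0, 0, 10]}, {"gripper": 0.45, "offset": [0, 0, 0], "twist": [0, 0, 10]}, {"gripper": 0.45, "offset": [0, 0, 0], "twist": [0, 0, 10]}, {"gripper": 0.45, "offset": [0, 0, 0], "twist": [0, 0, 10]}])

```text
time_s: 7.62
eef_pos: [0.5201, 0.1739, 0.111]
orientation: [-0.001, 0.703, 0.711, -0.001]
force: [-0.1, -0.5, 0.5]
gripper_width: 0.551
grip_force: 0.0
```

Call:
jog_arm(moves=[{"gripper": 0.45, "offset": [0.0347, 0.032, 0], "twist": [0, 0, 0]}, {"gripper": 0.45, "offset": [0.0347, 0.032, 0], "twist": [0, 0, 0]}, {"gripper": 0.45, "offset": [0.0347, 0.032, 0], "twist": [0, 0, 0]}, {"gripper": 0.45, "offset": [0, 0, 0], "twist": [0, 0, 0]}])

```text
time_s: 8.12
eef_pos: [0.6154, 0.2816, 0.1101]
orientation: [-0.0, 0.7, 0.714, -0.001]
force: [-0.8, 0.5, -1.2]
gripper_width: 0.548
grip_force: 0.0
```

Call:
jog_arm(moves=[{"gripper": 0.45, "offset": [0, 0, 0.04], "twist": [0, 0, 0]}, {"gripper": 0.45, "offset": [0, 0, 0.04], "twist": [0, 0, 0]}, {"gripper": 0.45, "offset": [0, 0, 0.018], "twist": [0, 0, 0]}, {"gripper": 0.45, "offset": [-0.01, 0, 0], "twist": [0, 0, 0]}, {"gripper": 0.45, "offset": [-0.008, 0, 0], "twist": [0, 0, 0]}, {"gripper": 0.45, "offset": [-0.008, 0, 0], "twist": [0, 0, 0]}, {"gripper": 0.45, "offset": [-0.01, 0, 0], "twist": [0, 0, 0]}, {"gripper": 0.45, "offset": [-0.01, 0, 0], "twist": [0, 0, 0]}, {"gripper": 0.45, "offset": [-0.01, 0, 0], "twist": [0, 0, 0]}, {"gripper": 0.45, "offset": [0, 0, 0], "twist": [0, 0, 0]}])

```text
time_s: 9.38
eef_pos: [0.6157, 0.2228, 0.0145]
orientation: [-0.0, 0.701, 0.713, -0.0]
force: [0.8, 0.7, -0.1]
gripper_width: 0.55
grip_force: 0.0
```

```bash
python3 see.py .615 .150 3
```

```text
top (array([0.61579328, 0.14431648, 0.01294076]), np.float64(0.052530413625304084))
scene (array([ 0.61670719,  0.14521361, -0.00460386]), np.float64(0.4898296545861016))
both [0.6158261  0.14430199 0.01236344] 0.2716454416682678
in stop mm [-55.79499567 171.74008275   0.        ] yaw -0.0040365647898520235
9.575 [0.61557123 0.22391564 0.01437149] [-0.17533886  1.11561042  0.94526535]
```

View pics/scene3.png

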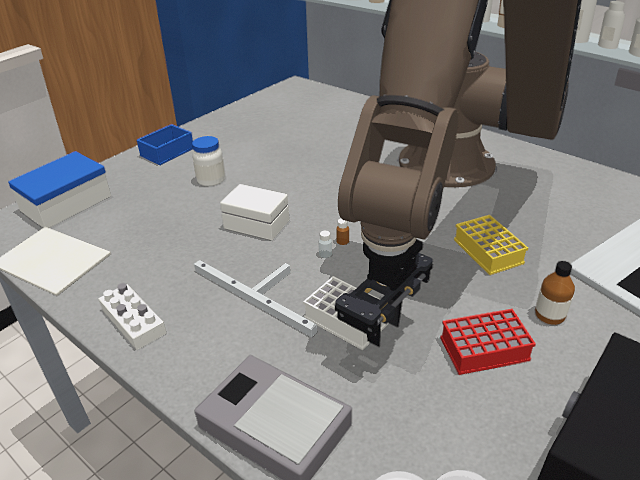

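The scene view shows the plate at (330,305) moving along the rail, square to it. Both vials at (323,243) and (343,230) are undisturbed. I'll keep pushing toward the rib.

Call:
jog_arm(moves=[{"gripper": 0.45, "offset": [-0.009, 0, 0], "twist": [0, 0, 0]}, {"gripper": 0.45, "offset": [-0.009, 0, 0], "twist": [0, 0, 0]}, {"gripper": 0.45, "offset": [-0.009, 0, 0], "twist": [0, 0, 0]}, {"gripper": 0.45, "offset": [-0.009, 0, 0], "twist": [0, 0, 0]}, {"gripper": 0.45, "offset": [-0.009, 0, 0], "twist": [0, 0, 0]}, {"gripper": 0.45, "offset": [-0.009, 0, 0], "twist": [0, 0, 0]}, {"gripper": 0.45, "offset": [-0.009, 0, 0], "twist": [0, 0, 0]}, {"gripper": 0.45, "offset": [-0.009, 0, 0], "twist": [0, 0, 0]}, {"gripper": 0.45, "offset": [-0.008, 0, 0], "twist": [0, 0, 0]}, {"gripper": 0.45, "offset": [-0.004, 0, 0], "twist": [0, 0, 0]}])

```text
time_s: 10.82
eef_pos: [0.6173, 0.1393, 0.0147]
orientation: [0.0, 0.701, 0.713, 0.0]
force: [-0.2, 1.4, -0.7]
gripper_width: 0.55
grip_force: 0.8
```

Call:
jog_arm(moves=[{"gripper": 0.45, "offset": [-0.003, 0, 0], "twist": [0, 0, 0]}, {"gripper": 0.45, "offset": [-0.003, 0, 0], "twist": [0, 0, 0]}, {"gripper": 0.45, "offset": [0, 0, 0], "twist": [0, 0, 0]}])

```text
time_s: 11.2
eef_pos: [0.6174, 0.1337, 0.0147]
orientation: [0.0, 0.701, 0.713, -0.0]
force: [-0.6, -0.9, -0.3]
gripper_width: 0.552
grip_force: 0.0
```

```bash
python3 see.py .616 .05 4
```

```text
top (array([ 0.6169008 ,  0.04681095, -0.00715028]), np.float64(0.19561370716510906))
scene (array([ 0.61660228,  0.055382  , -0.01917875]), np.float64(0.5753602811950791))
both [ 0.61673786  0.05586138 -0.00184664] 0.38676781720912634
in stop mm [-56.33371094  83.29641253   0.        ] yaw -0.01824664451548546
11.4 [0.61740076 0.13391699 0.01469535] [0.00686041 0.54398867 0.16194751]
```

Call:
jog_arm(moves=[{"gripper": 0.45, "offset": [-0.003, 0, 0], "twist": [0, 0, 0]}, {"gripper": 0.45, "offset": [-0.003, 0, 0], "twist": [0, 0, 0]}, {"gripper": 0.45, "offset": [-0.002, 0, 0], "twist": [0, 0, 0]}, {"gripper": 0.45, "offset": [-0.002, 0, 0], "twist": [0, 0, 0]}])

```text
time_s: 11.9
eef_pos: [0.6176, 0.1238, 0.0147]
orientation: [0.0, 0.701, 0.713, 0.0]
force: [-0.2, 2.1, 1.3]
gripper_width: 0.55
grip_force: 1.2
```

Call:
jog_arm(moves=[{"gripper": 0.45, "offset": [-0.002, 0, 0], "twist": [0, 0, 0]}])

```text
time_s: 12.02
eef_pos: [0.6176, 0.1218, 0.0147]
orientation: [0.0, 0.701, 0.713, 0.0]
force: [0.4, 3.3, 1.2]
gripper_width: 0.552
grip_force: 1.2
```

Call:
jog_arm(moves=[{"gripper": 0.45, "offset": [-0.0015, 0, 0], "twist": [0, 0, 0]}])

```text
time_s: 12.15
eef_pos: [0.6176, 0.1203, 0.0147]
orientation: [0.0, 0.701, 0.713, 0.0]
force: [0.7, 2.3, 1.2]
gripper_width: 0.546
grip_force: 1.3
```

Call:
jog_arm(moves=[{"gripper": 0.45, "offset": [-0.0015, 0, 0], "twist": [0, 0, 0]}])

```text
time_s: 12.28
eef_pos: [0.6177, 0.1188, 0.0147]
orientation: [-0.0, 0.701, 0.713, 0.0]
force: [-0.4, 6.6, 2.0]
gripper_width: 0.553
grip_force: 3.8
```

Call:
jog_arm(moves=[{"gripper": 0.45, "offset": [-0.0015, 0, 0], "twist": [0, 0, 0]}])

```text
time_s: 12.4
eef_pos: [0.6177, 0.1188, 0.0148]
orientation: [-0.0, 0.701, 0.713, 0.001]
force: [-0.7, 19.3, 1.5]
gripper_width: 0.553
grip_force: 10.3
```

Call:
jog_arm(moves=[{"gripper": 0.45, "offset": [-0.001, 0, 0], "twist": [0, 0, 0]}])

```text
time_s: 12.52
eef_pos: [0.6177, 0.1187, 0.0148]
orientation: [-0.001, 0.701, 0.713, 0.001]
force: [0.6, 24.9, 2.4]
gripper_width: 0.55
grip_force: 12.4
```

Contact with the rib is confirmed: force rose to 25 N and motion stopped. I'll back off and go round to the near side.

Call:
jog_arm(moves=[{"gripper": 0.45, "offset": [0.015, 0, 0], "twist": [0, 0, 0]}, {"gripper": 0.45, "offset": [0.03, 0, 0], "twist": [0, 0, 0]}, {"gripper": 0.45, "offset": [0, 0, -0.05], "twist": [0, 0, 0]}, {"gripper": 0.45, "offset": [0, 0, -0.05], "twist": [0, 0, 0]}, {"gripper": 0.35, "offset": [0, 0, 0], "twist": [0, 0, -10]}, {"gripper": 0.35, "offset": [0, 0, 0], "twist": [0, 0, -10]}, {"gripper": 0.35, "offset": [0, 0, 0], "twist": [0, 0, -10]}, {"gripper": 0.35, "offset": [0, 0, 0], "twist": [0, 0, -10]}, {"gripper": 0.35, "offset": [0, 0, 0], "twist": [0, 0, -10]}, {"gripper": 0.35, "offset": [0, 0, 0], "twist": [0, 0, -10]}])

```text
time_s: 13.78
eef_pos: [0.6167, 0.1613, 0.1144]
orientation: [-0.0, 0.247, 0.969, -0.0]
force: [0.1, -0.2, 0.1]
gripper_width: 0.655
grip_force: 0.0
```

Call:
jog_arm(moves=[{"gripper": 0.35, "offset": [0, 0, 0], "twist": [0, 0, -10]}, {"gripper": 0.35, "offset": [0, 0, 0], "twist": [0, 0, -10]}, {"gripper": 0.35, "offset": [0, 0, 0], "twist": [0, 0, -10]}, {"gripper": 0.35, "offset": [0, 0, 0], "twist": [0, 0, 0]}])

```text
time_s: 14.28
eef_pos: [0.6168, 0.1613, 0.1145]
orientation: [-0.0, -0.008, 1.0, -0.0]
force: [-0.7, -0.2, -1.1]
gripper_width: 0.65
grip_force: 0.0
```

```bash
python3 see.py .616 .0435 5
```

```text
top (array([0.61765837, 0.04222535, 0.02471618]), np.float64(0.039253124380083326))
scene (array([0.6163192 , 0.04152259, 0.01842386]), np.float64(0.029756521430724714))
both [0.61696009 0.04202544 0.01622843] 0.03836866874606887
in stop mm [-56.33841355  69.45868743   0.        ] yaw -0.00017157109866216755
14.475 [0.61682578 0.16137178 0.11461314] [-0.03159709 -1.29314115 -0.48238725]
```

Call:
jog_arm(moves=[{"gripper": 0.35, "offset": [0.0263, -0.0389, 0], "twist": [0, 0, 0]}, {"gripper": 0.35, "offset": [0.0263, -0.0389, 0], "twist": [0, 0, 0]}, {"gripper": 0.35, "offset": [0.0263, -0.0389, 0], "twist": [0, 0, 0]}, {"gripper": 0.35, "offset": [0, 0, 0], "twist": [0, 0, 0]}])

```text
time_s: 14.98
eef_pos: [0.5388, 0.0414, 0.1149]
orientation: [-0.0, -0.007, 1.0, -0.0]
force: [0.3, 0.5, -0.1]
gripper_width: 0.652
grip_force: 0.0
```

Call:
jog_arm(moves=[{"gripper": 0.35, "offset": [0, 0, 0.04], "twist": [0, 0, 0]}, {"gripper": 0.35, "offset": [0, 0, 0.04], "twist": [0, 0, 0]}, {"gripper": 0.35, "offset": [0, 0, 0.021], "twist": [0, 0, 0]}, {"gripper": 0.35, "offset": [-0.006, 0, 0], "twist": [0, 0, 0]}, {"gripper": 0.35, "offset": [-0.006, 0, 0], "twist": [0, 0, 0]}, {"gripper": 0.35, "offset": [-0.005, 0, 0], "twist": [0, 0, 0]}, {"gripper": 0.35, "offset": [-0.003, 0, 0], "twist": [0, 0, 0]}, {"gripper": 0.35, "offset": [-0.003, 0, 0], "twist": [0, 0, 0]}, {"gripper": 0.35, "offset": [-0.003, 0, 0], "twist": [0, 0, 0]}])

```text
time_s: 16.1
eef_pos: [0.5657, 0.0438, 0.0137]
orientation: [-0.001, -0.009, 1.0, 0.0]
force: [-3.5, -0.1, 2.1]
gripper_width: 0.65
grip_force: 1.6
```

Call:
jog_arm(moves=[{"gripper": 0.35, "offset": [-0.002, 0, 0], "twist": [0, 0, 0]}, {"gripper": 0.35, "offset": [-0.002, 0, 0], "twist": [0, 0, 0]}, {"gripper": 0.35, "offset": [-0.002, 0, 0], "twist": [0, 0, 0]}, {"gripper": 0.35, "offset": [-0.0015, 0, 0], "twist": [0, 0, 0]}])

```text
time_s: 16.6
eef_pos: [0.5736, 0.0439, 0.0136]
orientation: [-0.0, -0.009, 1.0, 0.0]
force: [-3.2, -1.0, 2.5]
gripper_width: 0.65
grip_force: 1.6
```

Call:
jog_arm(moves=[{"gripper": 0.35, "offset": [-0.0015, 0, 0], "twist": [0, 0, 0]}])

```text
time_s: 16.73
eef_pos: [0.5751, 0.0439, 0.0136]
orientation: [-0.0, -0.009, 1.0, 0.0]
force: [-3.1, -0.1, 2.0]
gripper_width: 0.653
grip_force: 1.5
```

Call:
jog_arm(moves=[{"gripper": 0.35, "offset": [-0.0015, 0, 0], "twist": [0, 0, 0]}])

```text
time_s: 16.85
eef_pos: [0.5755, 0.044, 0.0135]
orientation: [-0.001, -0.009, 1.0, 0.0]
force: [-11.1, -0.7, 9.0]
gripper_width: 0.649
grip_force: 5.7
```

Call:
jog_arm(moves=[{"gripper": 0.35, "offset": [-0.001, 0, 0], "twist": [0, 0, 0]}])

```text
time_s: 16.98
eef_pos: [0.5755, 0.044, 0.0135]
orientation: [-0.002, -0.009, 1.0, 0.0]
force: [-15.0, -1.8, 11.9]
gripper_width: 0.645
grip_force: 7.6
```

The plate has met the rail. I'll back off, lift clear and measure.

Call:
jog_arm(moves=[{"gripper": 0.35, "offset": [0.004, 0, 0], "twist": [0, 0, 0]}, {"gripper": 0.35, "offset": [0.018, 0, 0], "twist": [0, 0, 0]}, {"gripper": 0.35, "offset": [0.01, 0, 0], "twist": [0, 0, 0]}, {"gripper": 0.35, "offset": [0, 0, -0.05], "twist": [0, 0, 0]}, {"gripper": 0.35, "offset": [0, 0, -0.05], "twist": [0, 0, 0]}, {"gripper": 0.35, "offset": [0, 0, -0.05], "twist": [0, 0, 0]}, {"gripper": 0.35, "offset": [0.03, 0.04, 0], "twist": [0, 0, 0]}, {"gripper": 0.35, "offset": [0.03, 0.05, 0], "twist": [0, 0, 0]}, {"gripper": 0.35, "offset": [0.02, 0.05, 0], "twist": [0, 0, 0]}, {"gripper": 0.35, "offset": [0, 0, 0], "twist": [0, 0, 0]}])

```text
time_s: 18.23
eef_pos: [0.4621, 0.1844, 0.164]
orientation: [0.001, -0.011, 1.0, 0.0]
force: [0.2, -0.2, 0.0]
gripper_width: 0.65
grip_force: 0.0
```

```bash
python3 see.py .6305 .0425 6; python3 - <<'E'
import cv2
a=cv2.imread('pics/top6.png')[120:280,230:450]; b=cv2.imread('pics/scene6.png')[190:350,180:400]
cv2.imwrite('pics/cmp6.png',cv2.resize(cv2.vconcat([a,b]),None,fx=1.8,fy=1.8,interpolation=cv2.INTER_CUBIC))
E
```

```text
top (array([0.63073159, 0.04241901, 0.00779402]), np.float64(0.028007243680384986))
scene (array([ 0.62614149,  0.04075083, -0.00521193]), np.float64(0.1326084657949459))
both [0.63031702 0.04204062 0.00949132] 0.0867100594421768
in stop mm [-42.9830293   69.25481934   0.        ] yaw -0.0069086807441138195
18.425 [0.46372143 0.18122201 0.16366163] [-0.9019294 -0.4765384  0.2393674]
```

View pics/cmp6.png

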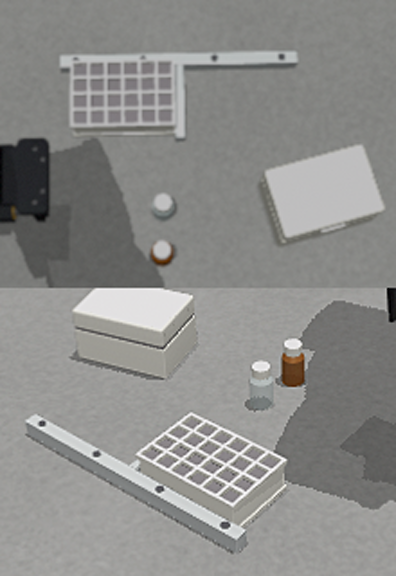

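The plate sits home in the corner, against the rail along its top edge at (120,62) and the rib at (180,100) in the crop. It measures (-43.0, 69.3) mm with a yaw of -0.4° in the stop frame. The vials and tip box are untouched and the arm is clear.

```bash
python3 -c "
from station import workorder; print(workorder.finish_job())"
```

```text
the job is handed in; nothing more can be done
None
```

I pushed the plate into the left inner corner of the stop and handed the job in at about 18 s; my last measurement put it at (-43.0, 69.3) mm and -0.4° in the stop frame, within tolerance, with the arm clear, but the hand-in returned no verdict.

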